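# Refit and lock the dust box's clean-out cover

## Task

Put the clean-out cover back on the dust box: lower its crossbar through the keyhole in the lid, press it gently down against the spring and turn it clockwise, about a quarter turn, by feel until it meets its stop, then let it spring up into its locked detent and let go. Never press or twist it hard against the box, and leave the other things on the bench where they are.

Things in the scene. Friction and masses are not known exactly. Their poses are not given: they have to be found in the camera images.
- cover_grip (a point): Grip of the loose clean-out cover (bare aluminium and steel, 0.13 to 0.21 kg, standing upright on the bench): an upright bar 50 mm long (along this point's x), 12 mm thick (y), 32 mm high, on a round flange 72 mm wide, 5 mm thick. The point is on the axis, 15 mm below the bar's top, 17 mm above the flange's upper face, 40 mm above the foot; z up. A half turn makes no difference.
- cover_foot (a point): Foot of the cover: centre of the stem's end, z up, axes as cover_grip. The stem is 28 mm in diameter and 18 mm long below the flange. A crossbar 48 mm long (along x, parallel to the grip bar), 9 mm wide, 6 mm thick crosses it, flush with its end; its ears' upper faces are 12 mm below the flange.
- keyhole (a point): Centre of the keyhole, on the upper face of the dust box's lid, z up: a round hole 31 mm in diameter crossed by a slot 51 mm long (along this point's x) and 12 mm wide (y), in a thin bare metal wear plate 80 mm square. The box is blue-green painted steel, 200 x 160 x 70 mm, fixed to the bench, its lid 6 mm thick.
- spring_pad (a point): Where the sprung pad under the keyhole waits, 9 mm below the lid's upper face: it meets the cover's foot with 3 N and gives 1 mm per 0.7 N. Some 9 N brings the flange flush on the lid. With the flange less than 2 mm off the lid the cover's ears pass under the hidden catches; farther down is rigid metal. More than 40 N (about 0.6 N m of twist) between cover and box harms it.
- detent (a point): Point on the keyhole's axis at the lid's underside, where the ears lock. Pressed down, the cover turns clockwise (seen from above; the other way it is blocked) to hard stops 60 to 98 degrees from the slot: the angle differs from box to box. The detent is the last 8 degrees or so before the stop: let go there, the flange rises to 6 mm off the lid (cover_grip 28 mm above keyhole). Let go earlier, it is not locked.
- bracket: A small L-shaped hardwood corner joint, 45 x 38 x 14 mm, lying on a corner of the dust box's lid; origin at its underside.
- offcut: A plywood offcut, 70 x 35 x 18 mm, lying near the cover; origin under its centre.
- hammer: A hammer lying on the left of the bench.
- glue: A yellow plastic glue bottle, 56 mm in diameter, 160 mm high, at the back; origin under its centre.
- driver: A screwdriver lying on the right of the bench.
- pot: A dark steel cup, 80 mm wide, 100 mm high, at the back; origin under its centre.
- strips: A bundle of hardwood strips 160 x 50 x 24 mm, lying at the back; origin under its centre.
There are look-alikes about, which are no part of the job. Of the things like the part that bears cover_grip, leave any that is pink; of the rest the larger one is meant.

How it is judged:
By the outcome, as a careful person would: the job done as asked, in the order asked, and still so for the second after the job is handed in, with the robot touching nothing.
It also fails if it takes over 72 s, if anything falls off the work surface, if the arm or the gripper's body presses on something with over 40 N, if the wrist force passes 120 N, or if a joint passes its speed limit or range.

## Robot

A 6-joint arm with a two-finger parallel gripper is mounted at the origin on the work surface. World frame = base frame: x ahead of the robot, y to its left, z up, the work surface at z = 0. Lengths are in mm, angles in degrees, forces in N, time in s.
With the tool pointing down it reaches from about 275 to 750 mm from the base axis. Payload 10.2 kg.
Tool frame: the origin (TCP) lies midway between the tips of the shut fingers; the grasp point (between the pads) lies 19 mm behind it; z points along the fingers, y is the line along which they close (so a half turn about z gives the same grasp; the last joint's range is limited). The gripper opens to 88 mm and grips with 3 to 60 N. Pads are 18 mm wide; open, the fingers measure 123 mm over their backs; the gripper's body (75 mm by 187 mm) begins 45 mm behind the grasp point.
Start: joints at [51.887, 17.928, 85.812, -0, 76.261, -12.8], TCP at [224.486, 474.592, 238.72] pointing down, gripper open.
Joint ranges: [-168.41, 168.41], [-55.51, 124.54], [10.69, 146.95], [-70.63, 250.63], [1, 178], [-165.06, 165.06]. Speed limits (degrees/s): [136.94, 136.94, 172.46, 180, 180, 180].

## Interface

Orientations are given as [roll, pitch, yaw] about the fixed x, y, z axes, in that order (R = Rz(yaw) Ry(pitch) Rx(roll)).
In Python, from bench import bot, release, clamp, optics, search_frame, masks_of, pinpoint gives the robot as it stands. Calls block until the motion is done:
- bot.move_ptp(position, orientation): joint-space move of the TCP to a pose.
- bot.line_to(position, v=150, frame=None, max_force=None): straight line of the TCP; frame=None keeps the orientation; v is the mean speed in mm/s. With max_force (N) it stops when the force on the tool has changed by that much, and returns True; else False.
- bot.move_joints(angles): joint-space move.
- release() and clamp(effort=None): open the fingers fully, or close them until they stop; effort is the grip in N (None keeps the last).
- bot.pause(seconds).
- bot.inverse_kinematics(position, orientation): joint angles nearest the present ones, or None.
- optics.snapshot(name): name is "scene" or "top" or "wrist"; returns a dict with "pixels" (420x560x3 uint8, red, green, blue), "range_z" (420x560 float32, mm along the optical axis (not along the pixel's ray), 0 where there is no reading), "fov_y" (degrees; the focal length in pixels is half the picture's height over the tangent of half this angle, whatever the lens; pixels are square), "cx", "cy" (the principal point, pixels), "pose" (4x4, takes a point from camera to world coordinates). Camera axes: x right, y down, z forward; pixel columns grow to the right and rows downward; lengths in mm; the calibration is good to about 2 mm. A picture is of the moment at which its call begins.
A pose or a line that the arm cannot do raises bot.PlanningError and nothing moves.
- bot.finish_job(): hands the job in; it is judged then, once.
Trained networks look in a picture, given as the dict that the camera call returned (one of the last four; its "shot" number tells which), for a name from the list of things; names that differ only in an ending like _2 or _b are one class to them, and where a whole thing is asked for, a point or a joint stands for the part that bears it (a point fixed in the world has none). Each returns a list of dicts, best first, with "confidence" (0 to 1); they miss things now and then, are a little off and sometimes report something else, mostly with a low value. They report only what shows in the picture. A call takes as long as a camera call. They do not tell look-alikes from the thing itself.
- search_frame(picture, label): "extent" ([left, top, width, height] in pixels, round what is visible of it).
- masks_of(picture, label): "pixels" (420x560 bool, what is visible of it) and "extent" ([left, top, width, height] in pixels, round what is visible of it).
- pinpoint(picture, label): "position" ([column, row] in pixels: a listed point, or the origin of a listed thing).
Readings, each from a call of its own:
- bot.current_clock(): time.
- bot.current_joints(): joint angles.
- bot.current_qvel(): joint speeds.
- bot.current_joint_efforts(): joint torques, N m.
- bot.current_ee_pos(): TCP position.
- bot.current_tool_rot(): TCP orientation.
- bot.current_ft_force(): force on the tool from outside, world axes, zero at the start.
- bot.current_wrist_torque(): the same for the moment, N m.
- bot.current_gripper_width(): finger opening in mm.
- bot.current_finger_force(): force on a finger pad.
Only numpy, scipy, OpenCV 4.12 (cv2) and the standard library are available. Lean on these libraries where they do the work, as an engineer would, in place of code of your own. Each camera call takes 0.05 s, during which the arm holds its last target. There are 200 camera calls.

## Working session

There is one attempt and no reset: what is moved stays moved. The work goes in short steps, each a Python script; the robot and the scene stay as the last script left them, time stands still between calls to the robot, and variables do not carry over. Pictures are saved under pics/ and viewed, at most 10 in all, crops included, and the job is handed in when it is done.

```bash
ls; mkdir -p pics; cat > h.py <<'E'
import numpy as np, cv2
from bench import bot, release, clamp, optics, search_frame, masks_of, pinpoint
def foc(p): return 210/np.tan(np.radians(p["fov_y"])/2)
def cloud(p):
    f=foc(p); z=p["range_z"].astype(float); v,u=np.mgrid[:420,:560]
    c=np.stack([(u-p["cx"])/f*z,(v-p["cy"])/f*z,z],-1); T=np.array(p["pose"])
    w=c@T[:3,:3].T+T[:3,3]; w[z<=0]=np.nan; return w
def ray(p,px,h):
    "pixel onto plane z=h"
    f=foc(p); T=np.array(p["pose"]); d=T[:3,:3]@np.array([(px[0]-p["cx"])/f,(px[1]-p["cy"])/f,1])
    return T[:3,3]+d*(h-T[2,3])/d[2]
def save(p,n): cv2.imwrite("pics/"+n,p["pixels"][:,:,::-1])
E
python3 - <<'E'
from h import *
np.set_printoptions(precision=1,suppress=True)
ims=[]
for n in ["scene","top"]:
    p=optics.snapshot(n); ims.append(p["pixels"]); W=cloud(p)
    for l in ["cover_grip","keyhole"]:
        for d in pinpoint(p,l)[:3]:
            x,y=d["position"]; print(n,l,np.array(d["position"]),round(d["confidence"],2),W[int(y),int(x)])
    for d in masks_of(p,"cover_grip")[:4]:
        m=d["pixels"]; print(n,"mask",d["extent"],round(d["confidence"],2),np.nanmean(W[m],0),np.nanmin(W[m],0),np.nanmax(W[m],0),p["pixels"][m].mean(0))
    save(p,n+".png")
print(bot.current_clock())
E
```

```text
pics
scene cover_grip [349. 238.] 0.79 [577.4 231.6  58.9]
scene cover_grip [358.2 206.9] 0.62 [442.7 210.7  53.1]
scene cover_grip [317.8 219.1] 0.59 [521.4  99.9  14.4]
scene keyhole [246.2 189.5] 0.68 [ 544.2 -150.4   67.2]
scene mask [339.8, 235.7, 20.7, 15.0] 0.72 [569.2 234.1  33.1] [532.2 198.2  18. ] [602.1 265.9  63.4] [231.6 230.1 231.6]
scene mask [349.7, 202.4, 22.4, 15.4] 0.6 [445.6 214.8  33.8] [375.5 171.4  -5.5] [477.9 247.4  64.3] [245.1 156.4 196.5]
scene mask [309.2, 215.7, 16.9, 14.9] 0.43 [545.6 113.2  23. ] [505.2  81.7  -1.5] [573.4 136.8  45.2] [226.8 222.9 223.3]
scene mask [287.2, 254.3, 19.0, 36.0] 0.22 [775.3 140.5  89.9] [663.7  78.4  -3.5] [795.3 164.3 170.9] [219.7 196.9  35.8]
top cover_grip [215.9 213.5] 0.82 [564.6 233.4  57.8]
top cover_grip [225.7 252.7] 0.75 [447.4 203.6  52. ]
top cover_grip [256.4 219.9] 0.72 [547.3 111.7  36.2]
top keyhole [346.4 215.7] 0.85 [ 550.2 -158.4   63. ]
top mask [207.6, 205.9, 19.7, 23.8] 0.93 [561.1 230.3  27.5] [529.1 195.8  -4.3] [596.6 268.9  59.5] [234.8 233.5 237. ]
top mask [210.8, 245.3, 26.9, 22.0] 0.76 [441.1 213.2  28.1] [410.2 180.3  -3.5] [474.6 248.3  59.9] [253.1 179.6 226. ]
top mask [251.6, 211.7, 14.8, 20.0] 0.64 [542.  112.5  16.5] [519.7  89.2  -5.7] [567.1 136.3  41.3] [233.2 228.7 231. ]
0.4
```

View pics/top.png

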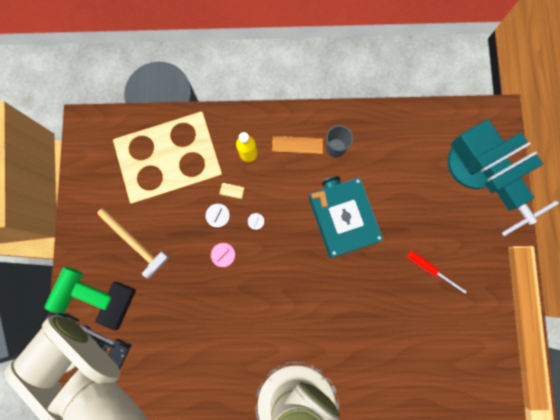

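View pics/scene.png

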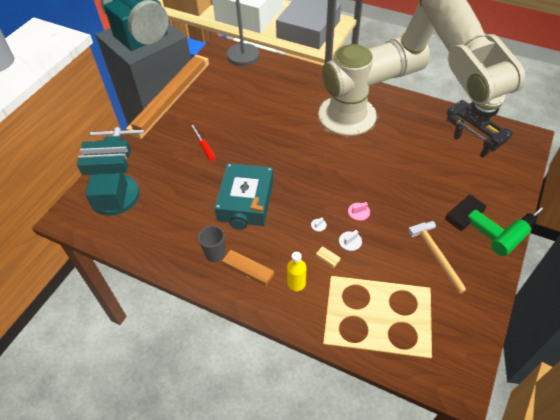

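The top view shows the larger white cover at about pixel (217,215), with pink and small look-alikes at (223,255) and (256,221). The keyhole is at (346,216), and its slot runs roughly along the image's vertical. The scene view agrees. Next I'll look at both from close by.

```bash
python3 - <<'E'
from h import *
np.set_printoptions(precision=1,suppress=True)
print(bot.current_tool_rot())
ims=[]
for n,pos in [("key",(540,-155,260)),("cov",(560,232,230))]:
    bot.move_ptp(list(pos),[180,0,0]); bot.pause(.2)
    p=optics.snapshot("wrist"); W=cloud(p); print(n,p["pose"][:3,3] if hasattr(p["pose"],'shape') else p["pose"], bot.current_ee_pos())
    for l in ["cover_grip","keyhole"]:
        for d in pinpoint(p,l)[:3]:
            x,y=d["position"]; print(n,l,np.array(d["position"]),round(d["confidence"],2),W[int(y),int(x)],ray(p,(x,y),70 if l=="keyhole" else 40))
    ims.append(p["pixels"]); np.savez("pics/"+n+".npz",W=W,px=p["pixels"],pose=p["pose"],k=[foc(p),p["cx"],p["cy"]])
cv2.imwrite("pics/close.png",cv2.resize(np.vstack(ims),None,fx=.7,fy=.7)[:,:,::-1])
print(bot.current_clock(),bot.current_ft_force())
E
```

```text
[-180.    -0.   154.7]
key [ 616.5 -154.6  406.4] [ 540.1 -154.7  260. ]
key cover_grip [ 69.3 177.6] 0.73 [546.  109.1  31.7] [546.8 103.   40. ]
key keyhole [289.4 187.2] 0.67 [ 540.6 -157.8   61.8] [ 542.2 -158.1   70. ]
cov [636.7 231.  376.5] [560.2 231.3 230.1]
cov cover_grip [300.4 285.4] 0.93 [449.4 215.1  54.3] [440.5 213.9  40. ]
cov cover_grip [387.4 201.9] 0.79 [545.9 117.7  37.4] [545.5 118.1  40. ]
cov cover_grip [286.3 184. ] 0.64 [569.1 231.3  54.9] [566. 231.  40.]
5.0417 [ 0.1 -1.5 -0.1]
```

View pics/close.png

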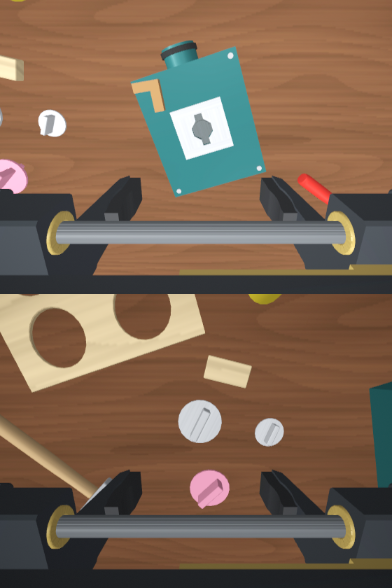

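```bash
cat > meas.py <<'E'
from h import *
def bar(p,near):
    W=cloud(p); m=(np.hypot(W[...,0]-near[0],W[...,1]-near[1])<45)&(W[...,2]>42)&(W[...,2]<75)
    q=W[m]; r=cv2.minAreaRect(q[:,:2].astype(np.float32)); t=q[q[:,2]>np.percentile(q[:,2],50)]
    c=t[:,:2].mean(0); e,v=np.linalg.eigh(np.cov(t[:,:2].T)); a=v[:,1]
    return len(q),r,c,np.degrees(np.arctan2(a[1],a[0]))%180,np.median(t[:,2])
def hole(p,near,h=70):
    g=cv2.cvtColor(p["pixels"],cv2.COLOR_RGB2HSV); 
    W=cloud(p); d=np.hypot(W[...,0]-near[0],W[...,1]-near[1])
    plate=((g[...,1]<40)&(g[...,2]>210)&(d<75)).astype(np.uint8)
    cs,hi=cv2.findContours(plate,cv2.RETR_CCOMP,cv2.CHAIN_APPROX_NONE)
    k=max((i for i in range(len(cs)) if hi[0][i][3]>=0),key=lambda i:cv2.contourArea(cs[i]))
    proj=lambda c:np.array([ray(p,x,h)[:2] for x in c[:,0]],np.float32)
    H=proj(cs[k]); P=proj(cs[hi[0][k][3]])
    lid=np.nanmedian(W[...,2][plate>0])
    # plain contour moment axis for direction
    M=cv2.moments(H.reshape(-1,1,2)); c=np.array([M["m10"],M["m01"]])/M["m00"]
    far=H-c; ang=0.5*np.degrees(np.arctan2(2*M["mu11"],M["mu20"]-M["mu02"]))%180
    return c,ang,cv2.minAreaRect(H),cv2.minAreaRect(P),lid
E
python3 - <<'E'
from meas import *
def ld(n):
    z=np.load("pics/%s.npz"%n); f,cx,cy=z["k"]
    return dict(pixels=z["px"],cx=cx,cy=cy,pose=z["pose"],fov_y=2*np.degrees(np.arctan(210/f)),W=z["W"])
import meas
meas.cloud=lambda p:p["W"]
print(bar(ld("cov"),(568,231))); print(hole(ld("key"),(542,-158)))
p=ld("key");print(p["pixels"][187,289],p["pixels"][187,265],p["pixels"][187,250])
print(ld("cov")["pose"])
E
```

```text
(570, ((563.9078979492188, 232.16680908203125), (12.036306381225586, 49.74224853515625), 63.60990524291992), array([564.30916437, 231.67533709]), np.float64(153.60465952520232), np.float64(55.79593342885738))
(array([ 544.92267826, -157.3137449 ]), np.float64(17.9376299010756), ((545.2689208984375, -157.40005493164062), (51.37885665893555, 33.67998504638672), 44.03588104248047), ((545.093017578125, -157.35595703125), (80.6387939453125, 80.32164764404297), 17.577802658081055), np.float64(70.93432024933657))
[139 150 153] [250 253 255] [ 72 151 154]
[[-6.89130118e-04 -9.56213206e-01 -2.92670173e-01  6.36693062e+02]
 [-9.99999538e-01  8.54883206e-04 -4.38448543e-04  2.30970262e+02]
 [ 6.69449103e-04  2.92669736e-01 -9.56213354e-01  3.76469435e+02]
 [ 0.00000000e+00  0.00000000e+00  0.00000000e+00  1.00000000e+00]]
```

```bash
python3 - <<'E'
from meas import *
np.set_printoptions(precision=2,suppress=True)
y=153.6; x=np.array([np.cos(np.radians(y)),np.sin(np.radians(y))])
c=np.array([564.2,232.0])
bot.move_ptp([*c,170],[180,0,y]); bot.pause(.2)
p=optics.snapshot("wrist"); b=bar(p,c); print(b); save(p,"pre.png")
a=b[3]; c2=np.array(b[1][0])*.5+b[2]*.5
print(bot.current_joints(),bot.inverse_kinematics([*c2,26],[180,0,a]),bot.current_clock())
if np.hypot(*(c2-c))<5 and abs(a-y)<5:
    bot.move_ptp([*c2,110],[180,0,a]); print(bot.line_to([*c2,27],v=80,max_force=5),bot.current_ee_pos())
    clamp(30); bot.pause(.2); print(bot.current_gripper_width(),bot.current_finger_force(),bot.current_ft_force())
    bot.line_to([*c2,180],v=100); bot.pause(.2); print(bot.current_gripper_width(),bot.current_ft_force(),bot.current_ee_pos())
    p=optics.snapshot("wrist"); save(p,"held.png")
print(bot.current_clock())
E
```

```text
(786, ((563.74609375, 232.35325622558594), (11.66086483001709, 49.398101806640625), 63.7066535949707), array([563.45, 232.58]), np.float64(153.56932993974064), np.float64(55.74552417617463))
[ 11.36  31.81  75.64   0.    72.55 -52.23] [ 11.42  41.62  82.56   0.    55.83 -52.15] 7.575
False [563.94 232.56  27.58]
11.783814814647506 29.99998978804797 [ 0.94  1.26 -0.24]
11.868496825237658 [ 0.58 -0.06 -1.63] [563.53 232.44 179.71]
12.375
```

View pics/held.png

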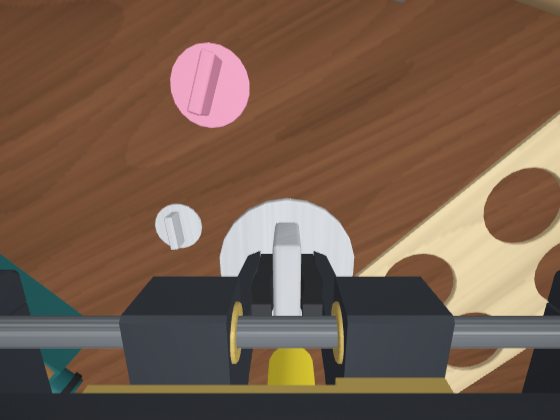

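The cover is held squarely: bar at column 287, flange from column 220 to 354. Now I'll measure the held flange and the keyhole with the same camera at the insertion yaw, which cancels the calibration bias.

```bash
cat >> meas.py <<'E'
def flange(p,h):
    "centre of the held flange's visible edge on plane z=h (world xy)"
    g=cv2.cvtColor(p["pixels"],cv2.COLOR_RGB2HSV); W=cloud(p)
    m=((g[...,1]<30)&(g[...,2]>190)&(abs(W[...,2]-h)<9)).astype(np.uint8)
    m[:, :200]=0; m[:,375:]=0
    pts=[]
    for u in range(215,360):
        v=np.flatnonzero(m[:275,u])
        if len(v)>2 : pts.append(ray(p,(u,v[0]-.5),h)[:2])
    P=np.array(pts)
    from scipy.optimize import least_squares
    f=lambda s:np.hypot(P[:,0]-s[0],P[:,1]-s[1])-36
    s=least_squares(f,P.mean(0),loss="soft_l1"); 
    r=least_squares(lambda s:np.hypot(P[:,0]-s[0],P[:,1]-s[1])-s[2],[*s.x,36],loss="soft_l1")
    return s.x,np.abs(s.fun).mean(),r.x,len(P)
E
python3 - <<'E'
from meas import *
np.set_printoptions(precision=2,suppress=True)
def R(y): a=np.radians(y); return np.array([[np.cos(a),-np.sin(a)],[np.sin(a),np.cos(a)]])
k=np.array([545.1,-157.4]); y=197.7
bot.move_ptp([*(k+R(y)@[-75,0]),190],[180,0,y]); bot.pause(.3)
p=optics.snapshot("wrist"); save(p,"key2.png"); t=bot.current_ee_pos(); W=cloud(p)
print(t,bot.current_tool_rot(),bot.current_ft_force(),bot.current_wrist_torque())
print(hole(p,k))
h=t[2]-4.5
try:
  s=flange(p,h); print(s, "tool offset",R(y).T@(s[0]-np.array(t[:2])), R(y).T@(s[2][:2]-np.array(t[:2])))
except Exception as e: print(e)
print(W[215:250:8,250],W[215:280:15,287],p["pixels"][230,250],bot.current_clock())
E
```

```text
[ 616.63 -134.19  190.01] [ 180.      0.   -162.27] [-0.88 -0.74 -2.76] [ 0.05 -0.02 -0.  ]
(array([ 545.29, -157.05]), np.float64(18.15121853770585), ((545.3936157226562, -156.88621520996094), (53.08506393432617, 32.879024505615234), 17.76782989501953), ((545.2715454101562, -157.14918518066406), (78.72499084472656, 79.74839782714844), 17.76586151123047), np.float64(71.59382228980348))
(array([ 617.63, -133.94]), np.float64(0.1450598693140626), array([ 617.28, -134.05,   35.69]), 134) tool offset [-1.02  0.06] [-0.66  0.06]
[[ 596.17 -160.36  185.86]
 [ 600.2  -159.19  186.09]
 [ 603.88 -158.    187.36]
 [ 608.57 -156.81  186.23]
 [ 612.99 -155.58  185.98]] [[ 589.89 -142.71  187.72]
 [ 593.47 -141.58  199.14]
 [ 593.47 -141.59  217.  ]
 [ 599.49 -139.66  218.01]
 [ 606.1  -137.54  218.04]] [213 217 221] 14.1083
```

View pics/key2.png

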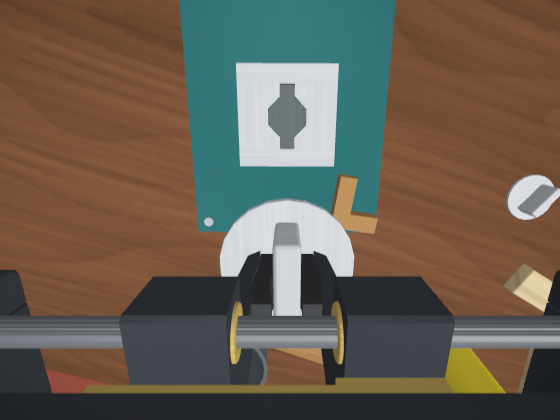

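The keyhole plate is centred at pixel (287,116), its slot lines up with the held bar, and the bracket at (350,207) is clear of the fingers. Next is the insertion, with force monitored.

```bash
python3 - <<'E'
from meas import *
np.set_printoptions(precision=2,suppress=True)
def R(y): a=np.radians(y); return np.array([[np.cos(a),-np.sin(a)],[np.sin(a),np.cos(a)]])
y=197.8; c=np.array([545.3,-157.1])-R(y)@[-.85,.06]
rot=[180,0,y]
bot.move_ptp([*c,150],rot); bot.line_to([*c,103],v=80); bot.pause(.3)
e=np.array(bot.current_ee_pos()); f0=np.array(bot.current_ft_force()); print("above",e,c,f0,bot.current_wrist_torque())
c=c+(c-e[:2])   # steady-state trim
hit=bot.line_to([*c,85],v=15,max_force=2.5); bot.pause(.2)
print(hit,bot.current_ee_pos(),np.array(bot.current_ft_force())-f0,bot.current_wrist_torque(),bot.current_gripper_width(),bot.current_clock())
E
```

```text
above [ 544.59 -157.35  103.3 ] [ 544.47 -157.3 ] [ 0.17  0.44 -2.45] [0.   0.04 0.02]
True [ 544.23 -157.2    86.48] [ 2.18 -0.61  4.05] [-0.16 -0.35 -0.01] 11.891821656226899 16.7667
```

```bash
python3 - <<'E'
from meas import *
np.set_printoptions(precision=2,suppress=True)
f0=np.array([.17,.44,-2.45]); c=[544.35,-157.25]
for z in (83,81,80.3,79.9):
    hit=bot.line_to([*c,z],v=12,max_force=5); bot.pause(.15)
    F=np.array(bot.current_ft_force())-f0; print(z,hit,np.array(bot.current_ee_pos()),F,np.array(bot.current_wrist_torque()))
    if F[2]>8.3 or hit: break
print(bot.current_tool_rot(),bot.current_clock())
E
```

```text
83 False [ 544.33 -157.23   83.08] [-0.02 -1.02  5.98] [ 0.01 -0.05 -0.01]
81 False [ 544.36 -157.24   81.04] [-0.98 -1.53  8.41] [ 0.05  0.03 -0.02]
[ 179.91   -0.08 -162.2 ] 17.8
```

```bash
python3 - <<'E'
from meas import *
np.set_printoptions(precision=2,suppress=True)
f0=np.array([.17,.44,-2.45]); c=[544.35,-157.25]; y0=197.8; z=80.4
bot.line_to([*c,z],v=12,max_force=4); bot.pause(.15)
T0=bot.current_wrist_torque()[2]; print(np.array(bot.current_ft_force())-f0,T0)
a=0; log=[]
while a<100:
    a+= 3 if a<54 else 1
    bot.line_to([*c,z],v=40 if a<55 else 20,frame=[180,0,y0-a],max_force=8); bot.pause(.05)
    F=np.array(bot.current_ft_force())-f0; T=np.array(bot.current_wrist_torque()); yy=bot.current_tool_rot()[2]
    log.append((a,(y0-yy)%360,*F,*T,bot.current_ee_pos()[2],bot.current_clock()))
    if abs(T[2]-T0)>.15 or F[2]>14 or np.hypot(F[0],F[1])>10: print("stop"); break
    if bot.current_clock()>50: break
L=np.array(log); print(L[:3]); print(L[-12:])
E
```

```text
[-0.23 -0.26  7.8 ] -0.01398891693542915
stop
[[ 3.    3.01 -0.59 -0.78  9.16  0.08  0.05 -0.1  80.51 18.5 ]
 [ 6.    6.01 -0.86 -0.84  9.01  0.07  0.14 -0.03 80.53 18.8 ]
 [ 9.    9.01  0.42 -0.48  7.47  0.07  0.02 -0.01 80.54 19.1 ]]
[[58.   58.   -0.69 -0.63  7.79 -0.01 -0.03  0.06 80.52 24.8 ]
 [59.   59.    0.16  1.05  7.97 -0.01  0.04 -0.01 80.54 25.1 ]
 [60.   60.   -0.56 -1.12  8.64 -0.01  0.09 -0.   80.52 25.4 ]
 [61.   61.   -0.01 -0.76  7.19 -0.02  0.02  0.02 80.54 25.7 ]
 [62.   62.   -0.13 -0.39  9.22  0.   -0.   -0.02 80.54 26.  ]
 [63.   63.   -0.53 -0.6   7.9  -0.05  0.03  0.02 80.51 26.3 ]
 [64.   64.    0.01  0.29  9.28 -0.05  0.02 -0.02 80.53 26.6 ]
 [65.   65.   -0.47 -0.25  8.51  0.04  0.05  0.03 80.53 26.9 ]
 [66.   66.   -1.14 -0.49  8.06 -0.05  0.08  0.02 80.54 27.2 ]
 [67.   67.   -0.29 -1.25  8.87  0.03  0.07  0.02 80.52 27.5 ]
 [68.   67.99  0.13 -0.89  7.62 -0.01 -0.01  0.09 80.53 27.8 ]
 [69.   68.97  0.94 -0.76  7.19  0.06 -0.19  0.18 80.53 28.1 ]]
```

```bash
python3 - <<'E'
from meas import *
np.set_printoptions(precision=3,suppress=True)
c=[544.35,-157.25]
def m():
    s=[]
    for _ in range(8): s.append([*bot.current_wrist_torque(),bot.current_ft_force()[2]+2.45]); bot.pause(.03)
    return np.mean(s,0)
print(m(),bot.current_tool_rot())
bot.line_to([*c,80.4],v=20,frame=[180,0,197.8-70],max_force=8); print(m(),bot.current_tool_rot())
E
```

```text
[ 0.082 -0.175  0.18   7.554] [179.977   0.028 128.833]
[ 0.093 -0.217  0.431  7.85 ] [179.977   0.032 127.86 ]
```

Torque rises steadily from 0.09 to 0.18 to 0.43 N m per degree, so the stop is at about 68.5°. I'll ease the twist back 2°, stay inside the detent, and let the cover rise.

```bash
python3 - <<'E'
from meas import *
np.set_printoptions(precision=2,suppress=True)
c=[544.35,-157.25]; r=[180,0,197.8-67]
rd=lambda n:print(n,np.array(bot.current_ee_pos()),np.array(bot.current_ft_force())-[.17,.44,-2.45],bot.current_wrist_torque(),bot.current_clock())
bot.line_to([*c,80.4],v=20,frame=r); bot.pause(.2); rd("back")
for z in (82,83.5,84.5,85.3):
    bot.line_to([*c,z],v=10); bot.pause(.15); rd(z)
    if bot.current_ft_force()[2]+2.45<1.5: break
release(); bot.pause(.3); rd("open")
bot.line_to([*c,130],v=60)
x=np.array([np.cos(np.radians(130.8)),np.sin(np.radians(130.8))])
bot.line_to([*(np.array(c)-75*x),190],v=120); bot.pause(.3)
p=optics.snapshot("wrist"); save(p,"end.png"); W=cloud(p)
m=(np.hypot(W[...,0]-545.3,W[...,1]+157.1)<30)&(W[...,2]>92); q=W[m]
print("top",np.percentile(q[:,2],[50,90]),cv2.minAreaRect(q[:,:2].astype(np.float32)),bot.current_clock())
E
```

```text
back [ 544.57 -157.18   80.6 ] [-0.16  0.65  8.69] [ 0.1  -0.1   0.03] 29.3333
82 [ 544.51 -157.2    82.  ] [1.65 0.49 7.07] [ 0.11 -0.39  0.06] 29.7917
83.5 [ 544.44 -157.21   83.5 ] [3.68 0.97 6.1 ] [ 0.16 -0.6   0.06] 30.2417
84.5 [ 544.34 -157.24   84.49] [3.05 1.31 5.31] [ 0.27 -0.59 -0.  ] 30.6417
85.3 [ 544.23 -157.24   85.01] [ 3.44 -1.96  0.61] [ 0.04 -0.76 -0.05] 31.0417
open [ 544.37 -157.26   85.31] [-0.15 -0.56  2.09] [-0.05 -0.04  0.01] 32.525
top [113.31 114.24] ((544.9489135742188, -157.23513793945312), (11.912492752075195, 49.51237869262695), 40.3868522644043) 34.7167
```

View pics/end.png

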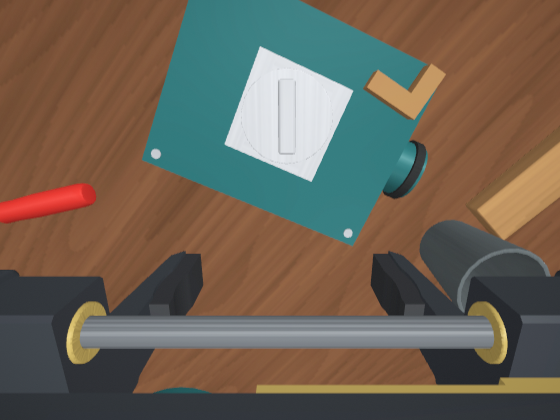

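The cover sits level at pixel (287,115). Its top is at 113 mm, so the flange is 6 mm off the lid, 67° from the slot and inside the detent. The bracket hasn't moved.

```bash
python3 -c "
from h import *
print(bot.finish_job())"
```

```text
the job is handed in; nothing more can be done
None
```

The clean-out cover is back on the dust box and locked in its detent (stop felt at about 68.5°, flange 6 mm off the lid), released with the arm clear, and handed in at about 35 s.

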